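# Stock check of a lever-lidded dowel hopper

### The arm

A 7-joint arm with a two-finger parallel gripper is mounted at the origin on the work surface. World frame = base frame: x ahead of the robot, y to its left, z up, the work surface at z = 0. Lengths are in m, angles in degrees, forces in N, time in s.
With the tool pointing down it reaches from about 0.4 to 0.875 m from the base axis. Payload 6.5 kg.
Tool frame: the origin (TCP) lies at the very end of the fingers, on their centre line; the grasp point (between the pads) lies 19 mm behind it; x points along the fingers, y is the direction in which the jaws open and shut, and the axes are right-handed (so a half turn about x gives the same grasp; the last joint's range is limited). The gripper opens to 85 mm and grips with 20 to 120 N. Pads are 22 mm wide; open, the fingers measure 114 mm over their backs; the gripper's body (76 mm by 85 mm) begins 54 mm behind the grasp point. The pads swing forward as they close: fully open they stand 13 mm farther back than shut.
Start: joints at [71.436, 30.733, -0.252, 88.115, 0.149, 61.152, -4.079], TCP at [0.166, -0.629, 0.198] pointing down, gripper open.
Joint ranges: [-154.64, 154.64], [-21.42, 123.67], [-72.66, 72.17], [13.99, 137.28], [-74.86, 254.86], [10.95, 109.41], [-158.01, 158.01]. Speed limits (degrees/s): [136.94, 136.94, 180, 180, 180, 180, 180].

### API

Orientations are given as a 3x3 rotation matrix whose columns are the frame's x, y, z axes.
In Python, from station import get_obs, capture, camera_info, bot, find_in gives the robot as it stands.
- The arm moves only by the shell command python3 -m creep 'ROWS' [OPENING]. ROWS is JSON, a list of rows, each a list of 6 numbers: the shift along the tool's x, y, z in mm, then the turn, a rotation vector about the tool's x, y, z in rad. In form: [[x, y, z, wx, wy, wz], ...]. A call has 1 to 8 rows; each row is the pose to reach, as a shift and turn from the pose commanded when the call began, along the tool's axes at that moment; what a row does not reach only later rows make up. A row lasts 1/10 s, in which the tool goes at most 50 mm and 8.59 degrees, less where a joint would pass 70% of its speed; a pose out of reach is approached as far as the arm can. A call with a gripper value outside its range is refused whole. OPENING is the finger opening in mm, from 0 to 85.4, set as the call begins (- or left out, the last holds). The fingers move at their own pace and stop on an object; the grip force is fixed at half the most. Time passes only in rows, so rows that repeat a pose let the fingers close. It gives the time, the measured TCP pose, the force and the opening at its end, in the units of the state.
- get_obs(): the state, without advancing time (a new reading comes with each control period).
- capture(name): name is "scene" or "top" or "wrist"; returns the picture (400x640x3 uint8, red, green, blue); there is no depth.
- camera_info(name): a dict with "fx", "fy", "cx", "cy" (pixels), "k1" (the pictures are not rectified: a ray, as slopes to the right and down, at radius r is drawn at 1 + k1 r^2 times it, then the intrinsics apply), "R" (3x3) and "t" (3): a world point X has camera coordinates R X + t. Camera axes: x right, y down, z forward; pixel columns grow to the right and rows downward; lengths in m; the calibration is good to about 2 mm. A picture is of the moment at which its call begins: read the wrist's pose just before it. camera_info takes no time and is no camera call; for the wrist camera it gives the pose at the moment of the call.
- bot.sign_off(): hands the job in, once; it reports no verdict.
Trained networks look in the newest picture that a camera, given by its name, has taken for a name from the list of things; names that differ only in an ending like _2 or _b are one class to them, and where a whole thing is asked for, a point or a joint stands for the part that bears it (a point fixed in the world has none). Each returns a list of dicts, best first, with "p" (0 to 1); they miss things now and then, are a little off and sometimes report something else, mostly with a low value. They report only what shows in the picture. A call takes as long as a camera call.
- find_in(camera, thing): "bbox" ([left, top, right, bottom] as shares, 0 to 1, of the picture: columns of its width, rows of its height, round what is visible of it).
The state is a dict: "time": time; "joint_pos": joint angles; "qd": joint speeds; "tau": joint torques, N m; "position": TCP position; "ee_rot": TCP orientation; "wrist_force": force on the tool from outside, world axes, zero at the start; "torque": the same for the moment, N m; "gripper_width": opening from 0.0 (shut) to 1.0 (fully open).
Only numpy, scipy, OpenCV 4.12 (cv2) and the standard library are available. Lean on these libraries where they do the work, as an engineer would, in place of code of your own. Each camera call takes 0.05 s, during which the arm holds its last target.

### The job

Show the dowels in the red hopper to the overhead stock camera: with the fingertips press the red pad of its lever down to the stop so that the lid stands fully open, and keep it open for about two seconds. Then ease the lever up slowly, staying on the pad, so that the lid settles shut without slamming, and move clear. Work the lid only by its lever, keep the blue hopper shut, and neither pick up nor push about any of the loose things.

Things in the scene. Friction and masses are not known exactly. Their poses are not given: they have to be found in the camera images.
- red_hopper: red hopper: fixed black steel box 160 x 150 x 140 mm (x, y, z) of wooden dowels, its aluminium lid bears a red stripe. Origin under its centre, on the work surface; +x runs from its front, where the lever sticks out, to the lid hinge at the back, +y to the side of the lever and its brass link, +z up. The two hoppers stand side by side and may change places
- red_pad (a point): top centre of the red pressing pad (40 x 34 x 8 mm, 40 along the hopper's x) on the end of the lever; moves with it. In the hopper's frame, lever up: (-155, +105, +112) mm; bottom stop: (-154, +105, +46) mm. Lever up, the pad slopes 13 degrees down towards the hopper; half way it is level; at the bottom it slopes as much the other way
- red_lever (a joint): turn of the red hopper's lever: 0 = up (lid shut), 0.45 rad = bottom stop (lid fully open); pressing the pad down, 66 mm in all, makes it grow. About 4 to 9 N on the pad moves it. Its pivot axis is the hopper's y, through (-10, 0, +80) mm in the hopper's frame; a 12 mm steel arm runs from there to the pad at y = +98 mm
- red_lid (a joint): opening of the red lid (172 x 158 x 6 mm, hinged on the hopper's back rim, x = +82, z = +145 mm): 0 = shut, 0.94 rad = fully open. Linked to the lever: its front edge rises as the pad is pressed; its weight drives the lever up again, so it falls shut if the pad is let go. Faster than 1.5 rad/s below 0.3 rad is a slam, 2.5 anywhere a drop
- blue_hopper: blue hopper: fixed black steel box 160 x 150 x 140 mm (x, y, z) of aluminium plugs, its aluminium lid bears a blue stripe. Origin under its centre, on the work surface; +x runs from its front, where the lever sticks out, to the lid hinge at the back, +y to the side of the lever and its brass link, +z up. The two hoppers stand side by side and may change places
- blue_pad (a point): top centre of the blue pressing pad (40 x 34 x 8 mm, 40 along the hopper's x) on the end of the lever; moves with it. In the hopper's frame, lever up: (-155, +105, +112) mm; bottom stop: (-154, +105, +46) mm. Lever up, the pad slopes 13 degrees down towards the hopper; half way it is level; at the bottom it slopes as much the other way
- blue_lever (a joint): turn of the blue hopper's lever: 0 = up (lid shut), 0.45 rad = bottom stop (lid fully open); pressing the pad down, 66 mm in all, makes it grow. About 4 to 9 N on the pad moves it. Its pivot axis is the hopper's y, through (-10, 0, +80) mm in the hopper's frame; a 12 mm steel arm runs from there to the pad at y = +98 mm
- blue_lid (a joint): opening of the blue lid (172 x 158 x 6 mm, hinged on the hopper's back rim, x = +82, z = +145 mm): 0 = shut, 0.94 rad = fully open. Linked to the lever: its front edge rises as the pad is pressed; its weight drives the lever up again, so it falls shut if the pad is let go. Faster than 1.5 rad/s below 0.3 rad is a slam, 2.5 anywhere a drop
- steel_roller: a loose polished steel roller standing upright, 42 mm across, 56 mm tall; origin under its centre. Leave it alone
- grey_wheel: a loose grey plastic wheel lying flat, 64 mm across, 26 mm tall, with a bore; origin under its centre. Leave it alone
- wrench: a loose steel wrench lying flat; leave it alone
- board_sample: a loose plywood sample 120 x 60 x 18 mm lying flat; origin under its centre. Leave it alone
- oil_bottle: a loose yellow bottle with a red cap, 60 mm across, 150 mm tall; origin under its centre. Leave it alone
- grease_jar: a loose white jar with a black cap, 64 mm across, 70 mm tall; origin under its centre. Leave it alone

How it is judged (in metres and radians):
On the way, in this order (a step that is already met when the one before it is completed fails the run):
1. the red hopper's lid is held fully open (lever at least 0.40 rad down) for 1.5 s (value of joint red_lever above 0.4 rad), for 1.5 s.
2. the red lid is shut again (value of joint red_lid below 0.03 rad), for 0.2 s.
At the end, for the whole second after the job is handed in: the red lid is shut (under 0.03 rad) with its lever up, the blue lid is shut (under 0.03 rad), and every loose thing is within 20 mm of where it stood (value of joint each of red_lid, blue_lid below 0.03 rad and value of joint red_lever below 0.02 rad and distance of each of steel_roller, grey_wheel, wrench, board_sample, oil_bottle, grease_jar from where it was at the start of the episode below 0.02 m); the robot touches nothing.
It fails at once if the red lid slams (faster than 1.5 rad/s in its last 0.3 rad) or is dropped (faster than 2.5 rad/s) (velocity of joint red_lid below -2.5 rad/s or (value of joint red_lid below 0.3 rad and velocity of joint red_lid below -1.5 rad/s)).
It fails at once if the robot pushes or lifts the red lid itself (over 1 N) instead of using the lever (contact force between any of the fingers, the arm and red_lid above 1 N).
It fails at once if the blue hopper is opened (value of joint blue_lever above 0.06 rad or value of joint blue_lid above 0.12 rad).
It fails at once if a loose thing is pushed or carried more than 20 mm (distance of any of steel_roller, grey_wheel, wrench, board_sample, oil_bottle, grease_jar from where it was at the start of the episode above 0.02 m).
It also fails if it takes over 48 s, if anything falls off the work surface, if the arm or the gripper's body presses on something with over 40 N, if the wrist force passes 120 N, or if a joint passes its speed limit or range.

## Working session

There is one attempt and no reset: what is moved stays moved. The work goes in short steps, Python scripts to look and compute and a shell command to move; the robot and the scene stay as the last step left them, time stands still between calls to the robot, and variables do not carry over. Pictures are saved under pics/ and viewed, and the job is handed in when it is done.

```bash
ls; mkdir -p pics; python3 - <<'E'
from station import *
import cv2
o=get_obs();print({k:o[k] for k in('time','position','ee_rot','wrist_force','gripper_width')})
for c in("scene","top","wrist"):
    im=capture(c);cv2.imwrite(f"pics/{c}0.png",im[:,:,::-1]);print(c,camera_info(c))
    for n in("red_hopper","red_pad","blue_pad","blue_hopper"):
        print(n,[(round(d['p'],2),[round(b*s,1) for b,s in zip(d['bbox'],(640,400,640,400))]) for d in find_in(c,n)[:2]])
E
```

```text
pics
{'time': 0.0, 'position': array([ 0.16554207, -0.62784895,  0.19691752]), 'ee_rot': array([[-5.45507117e-04,  2.55008976e-01, -9.66938532e-01],
       [ 1.65480433e-03, -9.66937122e-01, -2.55009538e-01],
       [-9.99998482e-01, -1.73920359e-03,  1.05481123e-04]]), 'wrist_force': array([0.39163302, 0.89750334, 0.12214924]), 'gripper_width': 1.0008049270086994}
scene {'fx': 451.7823656905376, 'fy': 451.7823656905376, 'cx': 325.94969239394885, 'cy': 198.02156760948014, 'k1': -0.05274544411179069, 'R': array([[ 3.31511533e-01,  9.43451099e-01, -3.56623786e-04],
       [ 7.93403651e-01, -2.78992088e-01, -5.40993587e-01],
       [-5.10500489e-01,  1.79062667e-01, -8.41026642e-01]]), 't': array([-0.22345145, -0.38117164,  1.66619045])}
red_hopper [(0.63, [216.8, 192.3, 298.9, 309.7])]
red_pad [(0.87, [272.0, 194.0, 299.9, 271.2]), (0.43, [156.6, 275.1, 189.5, 303.6])]
blue_pad [(0.52, [394.3, 140.4, 436.4, 195.0])]
blue_hopper [(0.93, [347.6, 141.5, 431.8, 248.3])]
top {'fx': 446.6427970026934, 'fy': 446.6427970026934, 'cx': 322.3394333357645, 'cy': 196.33827141053436, 'k1': -0.065875
[... 179 characters left out ...]
00181313,  0.58698267,  1.40951297])}
red_hopper [(0.89, [345.6, 132.3, 420.0, 221.1]), (0.25, [444.4, 167.6, 471.1, 188.9])]
red_pad [(0.55, [351.9, 141.9, 361.5, 220.3])]
blue_pad [(0.68, [214.0, 162.1, 229.3, 237.6])]
blue_hopper [(0.88, [216.5, 150.2, 286.1, 244.1])]
wrist {'fx': 282.3239606517811, 'fy': 282.3239606517811, 'cx': 319.09599017065193, 'cy': 199.5872445287369, 'k1': -0.004395242241775127, 'R': array([[ 2.55273719e-01, -9.66868827e-01,  9.49087211e-06],
       [-9.31420487e-01, -2.45911978e-01,  2.68296804e-01],
       [-2.59405482e-01, -6.84979629e-02, -9.63336299e-01]]), 't': array([-0.65131243, -0.03490835,  0.37851615])}
red_hopper []
red_pad []
blue_pad []
blue_hopper []
```

View pics/scene0.png

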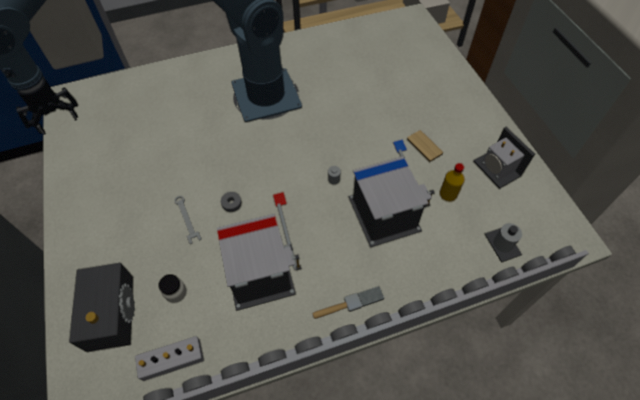

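View pics/top0.png

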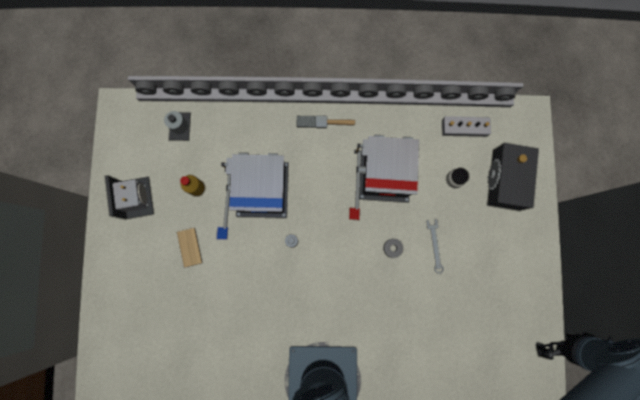

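```bash
python3 - <<'E'
import cv2
im=cv2.imread('pics/top0.png')[110:270,190:500]
cv2.imwrite('pics/topz.png',cv2.resize(im,None,fx=2.58,fy=2.58,interpolation=cv2.INTER_CUBIC))
im=cv2.imread('pics/scene0.png')[130:330,190:450]
cv2.imwrite('pics/scenez.png',cv2.resize(im,None,fx=3,fy=3,interpolation=cv2.INTER_CUBIC))
E
```

```text
(no output)
```

View pics/topz.png

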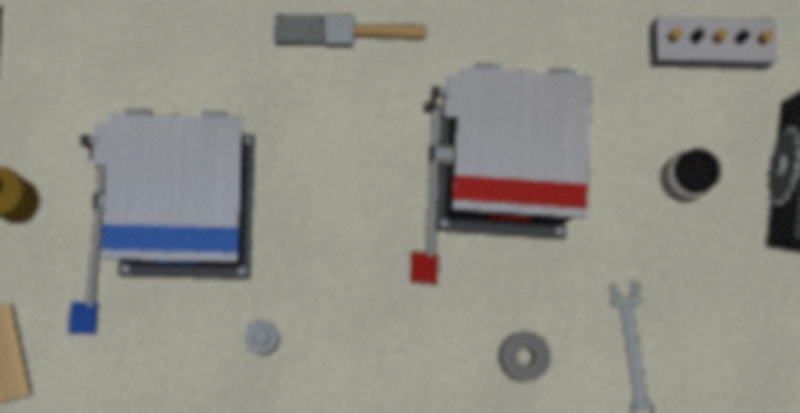

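View pics/scenez.png

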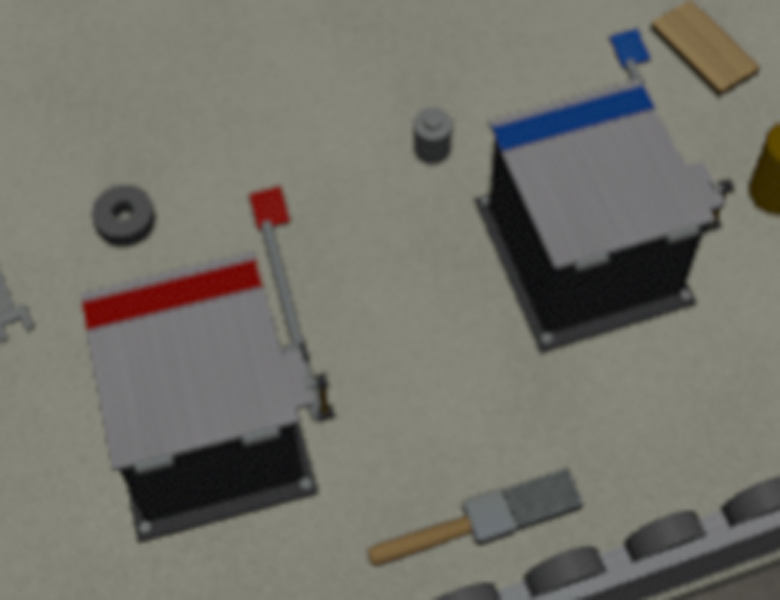

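The scene picture shows the red pad at about (280,199). In the top picture it is at about (354,214), with the wheel to its right at (393,247) and the roller at (292,241). Next I triangulate the pad and fit the hopper pose.

```bash
cat > h.py <<'E'
import numpy as np, cv2
from station import *
def ray(c,uv,info=None):
    i=info or camera_info(c)
    K=np.array([[i['fx'],0,i['cx']],[0,i['fy'],i['cy']],[0,0,1]])
    p=cv2.undistortPoints(np.array([[uv]],float),K,np.array([i['k1'],0,0,0.]))[0,0]
    R=np.array(i['R']);d=R.T@np.array([p[0],p[1],1]);return -R.T@np.array(i['t']),d/np.linalg.norm(d)
def atz(c,uv,z,info=None):
    o,d=ray(c,uv,info);return o+d*(z-o[2])/d[2]
def tri(rs):
    A=sum(np.eye(3)-np.outer(d,d) for o,d in rs);b=sum((np.eye(3)-np.outer(d,d))@o for o,d in rs)
    X=np.linalg.solve(A,b);return X,[np.linalg.norm((np.eye(3)-np.outer(d,d))@(X-o))*1e3 for o,d in rs]
def blobs(f,col):
    im=cv2.imread(f).astype(int);b,g,r=im[...,0],im[...,1],im[...,2]
    m=((r>90)&(g<r*.45)&(b<r*.5)) if col=='red' else ((b>90)&(r<b*.5)&(g<b*.75))
    n,l,s,c=cv2.connectedComponentsWithStats(m.astype(np.uint8))
    out=[]
    for i in range(1,n):
        if s[i,4]>25: out.append((s[i],c[i],cv2.minAreaRect(np.argwhere(l==i)[:,::-1].astype(np.float32))))
    return out
E
python3 - <<'E'
from h import *
np.set_printoptions(precision=4,suppress=True)
for c in('scene','top'):
  for col in('red','blue'):
    for s,ce,r in blobs(f'pics/{c}0.png',col): print(c,col,s,ce.round(1),r)
E
```

```text
scene red [456 164   8   6  38] [459.3 166.5] ((459.5, 166.5), (7.0, 5.0), 0.0)
scene red [274 193  12  12 106] [279.5 198.5] ((279.35296630859375, 198.9117889404297), (11.156637191772461, 9.943960189819336), 75.96376037597656)
scene red [218 217  59  22 491] [246.6 227.7] ((246.7647247314453, 227.55885314941406), (8.246212005615234, 58.9361572265625), 75.96376037597656)
scene blue [394 140  12  11  87] [399.6 145.3] ((399.50006103515625, 145.49998474121094), (11.180339813232422, 8.497057914733887), 63.43495178222656)
scene blue [355 159  52  21 399] [380.4 168.9] ((380.59332275390625, 168.8344268798828), (7.660770416259766, 52.079795837402344), 74.40719604492188)
top red [181 177   8   8  50] [184.4 180.3] ((184.5, 180.5), (7.0, 7.0), 90.0)
top red [366 179  51  11 398] [390.9 183.9] ((390.96923828125, 183.94615173339844), (50.500732421875, 7.740235328674316), 3.9451863765716553)
top red [350 209   9  10  86] [353.9 213.6] ((354.0, 213.5), (9.0, 8.0), 90.0)
top blue [230 198  53   9 421] [255.7 202. ] ((256.0, 202.0), (8.0, 52.0), 90.0)
top blue [218 228   9  11  86] [221.9 232.8] ((222.0, 233.0), (10.0, 8.0), 90.0)
```

```bash
python3 - <<'E'
from h import *
np.set_printoptions(precision=4,suppress=True)
P={'red':((279.5,198.5),(353.9,213.6),(246.6,227.7),(390.9,183.9)),'blue':((399.6,145.3),(221.9,232.8),(380.4,168.9),(255.7,202))}
for k,(s,t,s2,t2) in P.items():
    print(k,'pad',*tri([ray('scene',s),ray('top',t)]),'stripe',*tri([ray('scene',s2),ray('top',t2)]))
    for c in('scene','top'):
        im=cv2.imread(f'pics/{c}0.png').astype(int)
        b,g,r=im[...,0],im[...,1],im[...,2]
        m=((r>90)&(g<r*.45)&(b<r*.5)) if k=='red' else ((b>90)&(r<b*.5)&(g<b*.75))
        n,l,st,ce=cv2.connectedComponentsWithStats(m.astype(np.uint8))
        i=max((i for i in range(1,n)),key=lambda i:st[i,4])
        pts=np.argwhere(l==i)[:,::-1]
        W=np.array([atz(c,p,.151)[:2] for p in pts]);
        w,v=np.linalg.eigh(np.cov(W.T));d=v[:,1];d=d*np.sign(d[1])
        print(c,'stripe yaw(y axis)',np.degrees(np.arctan2(-d[0],d[1])),W.mean(0),np.ptp(W@d))
for n,uv in dict(roller=(292,241),wheel=(393,247.5),board=(190,248),wr1=(433,224),wr2=(438,270)).items(): print(n,atz('top',uv,.02))
E
```

```text
red pad [ 0.5252 -0.0898  0.1094] [np.float64(1.415041039424439), np.float64(1.4150410394244495)] stripe [ 0.6121 -0.1999  0.1515] [np.float64(0.3090517394677757), np.float64(0.3090517394677722)]
scene stripe yaw(y axis) -3.199051051128271 [ 0.6117 -0.2   ] 0.1533077207631367
top stripe yaw(y axis) -3.118871725007649 [ 0.6121 -0.1998] 0.15313746125908115
blue pad [0.4609 0.3144 0.1101] [np.float64(1.873253167437959), np.float64(1.8732531674379798)] stripe [0.5517 0.2075 0.1516] [np.float64(0.9775300956023397), np.float64(0.9775300956022558)]
scene stripe yaw(y axis) -0.44404528605565347 [0.5514 0.209 ] 0.15530597903039228
top stripe yaw(y axis) -0.7725306507026373 [0.5514 0.2065] 0.15632857943751416
roller [0.442  0.1023 0.02  ]
wheel [ 0.4247 -0.2271  0.02  ]
board [0.4145 0.4334 0.02  ]
wr1 [ 0.503  -0.3606  0.02  ]
wr2 [ 0.353  -0.3741  0.02  ]
```

```bash
python3 -m creep '[[0,-9,-10,0.006,0,0],[0,-30,-34,0.02,0,0],[0,-60,-67,0.045,0,0],[0,-92,-102,0.07,0,0],[0,-124,-138,0.09,0,0],[0,-156,-174,0.115,0,0],[0,-188,-210,0.14,0,0],[0,-215,-240,0.157,0,0]]' 0
python3 - <<'E'
from h import *
np.set_printoptions(precision=4,suppress=True)
o=get_obs();R=o['ee_rot'];p=o['position'];print(o['time'],p,R,o['joint_pos'],o['wrist_force'])
print('delta tool to above pad',R.T@(np.array([.520,-.0895,.15])-p)*1e3)
import math
y=R[:,1];print('turn',math.radians(math.degrees(math.atan2(y[1],y[0]))+93.2))
E
```

```text
time: 1.55
position: [0.3445, -0.3559, 0.198]
ee_rot: [[0.001, 0.102, -0.995], [0.0, -0.995, -0.102], [-1.0, -0.0, -0.001]]
wrist_force: [0.4, -0.5, 0.4]
gripper_width: 0.001
1.55 [ 0.3445 -0.3559  0.198 ] [[ 0.0006  0.1018 -0.9948]
 [ 0.0004 -0.9948 -0.1018]
 [-1.     -0.0003 -0.0006]] [ 45.2386  15.8291  -5.3128 110.9005   1.7562  53.3343 -45.0798] [ 0.3563 -0.5092  0.3919]
delta tool to above pad [  48.188  -247.1488 -201.6931]
turn 0.15782400958263615
```

```bash
python3 -m creep '[[0,-10,-8,0.006,0,0],[0,-34,-28,0.02,0,0],[0,-70,-57,0.045,0,0],[0,-107,-87,0.07,0,0],[0,-144,-117,0.095,0,0],[0,-181,-147,0.12,0,0],[0,-218,-178,0.14,0,0],[10,-247,-201,0.157,0,0]]' 0
python3 - <<'E'
from h import *
np.set_printoptions(precision=4,suppress=True)
for c in('scene','top','wrist'): cv2.imwrite(f'pics/{c}1.png',capture(c)[:,:,::-1])
o=get_obs();R=o['ee_rot'];p=o['position'];print(o['time'],p,R,o['joint_pos'],o['wrist_force'])
a=cv2.imread('pics/wrist1.png');b=cv2.imread('pics/scene1.png')[90:250,180:420]
cv2.imwrite('pics/b1.png',cv2.resize(b,None,fx=3,fy=3,interpolation=cv2.INTER_CUBIC))
E
```

```text
time: 2.35
position: [0.5202, -0.0895, 0.1891]
ee_rot: [[0.004, -0.054, -0.999], [0.001, -0.999, 0.054], [-1.0, -0.001, -0.003]]
wrist_force: [0.6, -0.1, 0.5]
gripper_width: 0.0
2.5 [ 0.5183 -0.0895  0.1873] [[-0.0007 -0.0502 -0.9987]
 [ 0.0014 -0.9987  0.0502]
 [-1.     -0.0014  0.0008]] [ 15.5643  20.0885 -13.1063 106.8639   5.4489  53.6999 -92.883 ] [-0.826   0.718   1.1422]
```

View pics/wrist1.png

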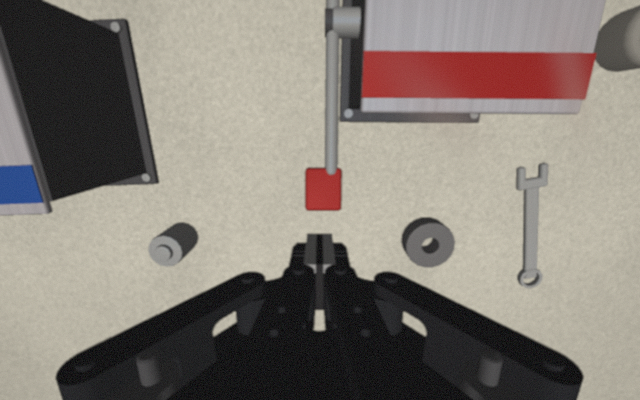

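View pics/b1.png

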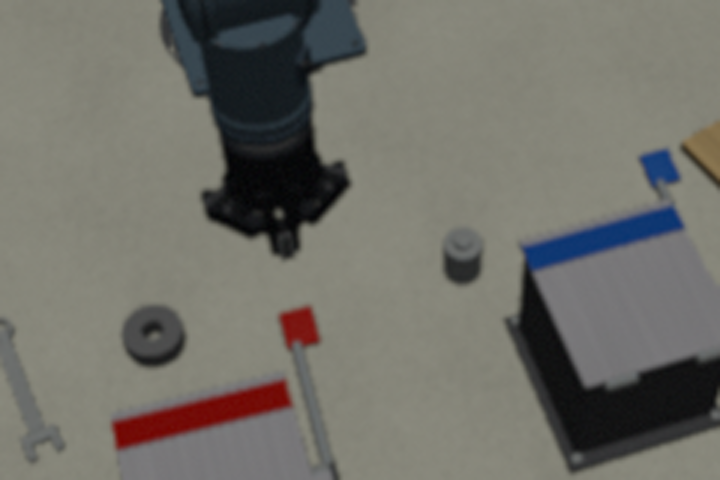

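The wrist picture shows the red pad at (323,189), just ahead of the shut fingertips at (320,238). I check it against the earlier fix.

```bash
python3 - <<'E'
from h import *
np.set_printoptions(precision=4,suppress=True)
for s,ce,r in blobs('pics/wrist1.png','red'): print(s,ce,r)
i=camera_info('wrist')
print(atz('wrist',(323.2,188.5),.111,i))
o=get_obs();p=o['position'];X=i['R']@p+i['t'];print('tcp px',X[:2]/X[2]*i['fx']+[i['cx'],i['cy']])
print(o['wrist_force'])
E
```

```text
[ 362   52  200   46 8541] [460.953   74.4882] ((461.6642761230469, 74.61012268066406), (199.05331420898438, 44.633087158203125), 0.49821165204048157)
[579  53  17  31 257] [586.9261  63.7743] ((587.9425048828125, 68.13716888427734), (29.401397705078125, 16.097599029541016), 86.18592071533203)
[ 306  169   35   41 1326] [322.2738 189.7466] ((323.0, 189.0), (40.0, 34.0), 90.0)
[ 0.5267 -0.0948  0.111 ]
tcp px [317.2795 227.7187]
[-0.826   0.718   1.1422]
```

```bash
python3 -m creep '[[8,2,-2,0,0,0],[20,2,-2,0,0,0],[34,2,-2,0,0,0],[48,2,-2,0,0,0],[58,2,-2,0,0,0],[63,2,-2,0,0,0],[65,2,-2,0,0,0]]'
python3 - <<'E'
from h import *
np.set_printoptions(precision=4,suppress=True)
for c in('scene','wrist'): cv2.imwrite(f'pics/{c}2.png',capture(c)[:,:,::-1])
o=get_obs();print(o['time'],o['position'],o['wrist_force'])
a=cv2.imread('pics/wrist2.png')[100:300,200:440];b=cv2.imread('pics/scene2.png')[130:290,220:380]
cv2.imwrite('pics/ab2.png',np.hstack([cv2.resize(a,(420,350)),cv2.resize(b,(350,350))]))
E
```

```text
time: 3.2
position: [0.5194, -0.096, 0.1221]
ee_rot: [[-0.001, -0.057, -0.998], [-0.0, -0.998, 0.057], [-1.0, 0.0, 0.001]]
wrist_force: [-0.0, 0.3, -0.1]
gripper_width: 0.006
3.3 [ 0.5199 -0.0958  0.1228] [ 0.5915  0.2421 -0.8186]
```

View pics/ab2.png

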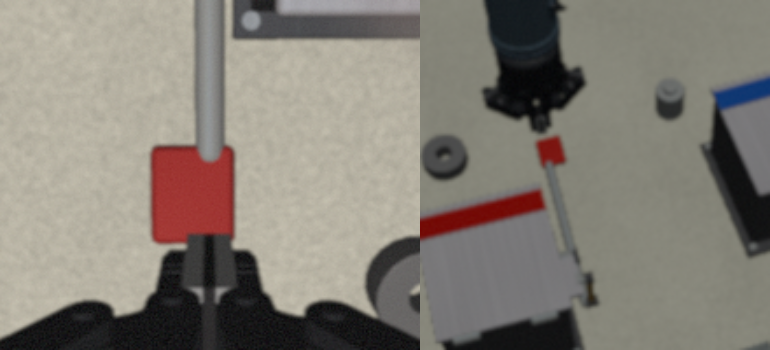

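```bash
python3 - <<'E'
from h import *
np.set_printoptions(precision=4,suppress=True)
for c in('scene','wrist'):
  i=camera_info(c)
  for X in (get_obs()['position'],np.array([.5255,-.091,.112])):
    x=i['R']@X+i['t'];print(c,x[:2]/x[2]*i['fx']+[i['cx'],i['cy']], 'depth',x[2])
  for s,ce,r in blobs(f'pics/{c}2.png','red'): print(s,ce)
b=cv2.imread('pics/scene2.png')[165:225,250:310];cv2.imwrite('pics/b2.png',cv2.resize(b,(590,590),interpolation=cv2.INTER_CUBIC))
E
```

```text
scene [276.016  195.0792] depth 1.2803636288178406
scene [278.5281 198.2177] depth 1.2874327558235632
[456 164   8   6  38] [459.3158 166.4737]
[274 193  12  12 106] [279.4717 198.5377]
[218 217  59  22 491] [246.5804 227.6802]
wrist [317.3206 227.7362] depth 0.18817455364522034
wrist [310.0884 215.0306] depth 0.19712319855850652
[  359    18   207    69 13492] [459.1548  51.9326]
[ 564   18   76   69 4507] [606.0817  50.1935]
[ 287  184   46   54 2230] [308.6915 210.4552]
```

View pics/b2.png

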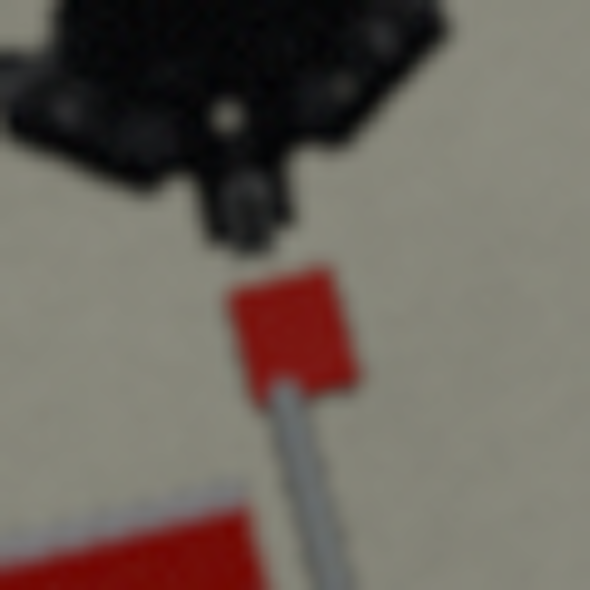

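View pics/wrist2.png

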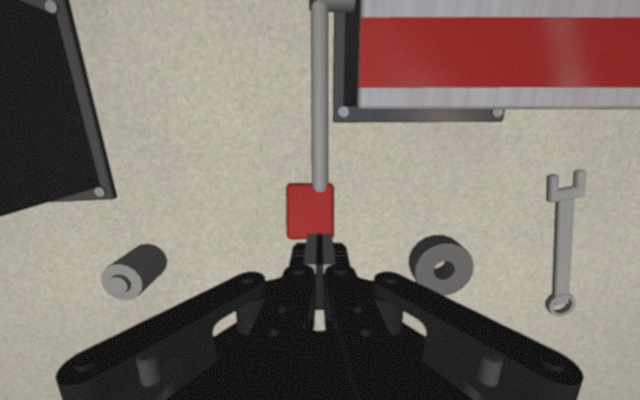

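```bash
python3 - <<'E'
from h import *
np.set_printoptions(precision=4,suppress=True)
i=camera_info('wrist');print('cam',-np.array(i['R']).T@i['t'],'tcp',get_obs()['position'])
print(tri([ray('scene',(275,190)),ray('wrist',(320,235),i)]))
print(tri([ray('scene',(279.5,198.5)),ray('wrist',(310,211),i)]))
for dz in(0,.01,.019):
  for dx in (-.011,0,.011):
    for c in('scene','wrist'):
      j=camera_info(c);x=j['R']@(get_obs()['position']+[dx,0,dz])+j['t'];print(dz,dx,c,x[:2]/x[2]*j['fx']+[j['cx'],j['cy']])
a=capture('wrist')[180:320,260:380,::-1];cv2.imwrite('pics/a3.png',cv2.resize(a,None,fx=4,fy=4,interpolation=cv2.INTER_CUBIC)*1)
t=capture('top')[180:250,310:400,::-1];cv2.imwrite('pics/t3.png',cv2.resize(t,None,fx=7,fy=7,interpolation=cv2.INTER_CUBIC))
E
```

```text
cam [ 0.5883 -0.1008  0.299 ] tcp [ 0.5199 -0.0958  0.1228]
(array([ 0.5347, -0.0983,  0.1707]), [np.float64(0.04098315170734709), np.float64(0.040983151707359326)])
(array([ 0.53  , -0.0903,  0.1164]), [np.float64(1.1134920091394982), np.float64(1.113492009139469)])
0 -0.011 scene [274.953  192.0259]
0 -0.011 wrist [318.2617 242.9313]
0 0 scene [276.016  195.0792]
0 0 wrist [317.3206 227.7362]
0 0.011 scene [277.0884 198.1593]
0 0.011 wrist [316.3495 212.0579]
0.01 -0.011 scene [274.616  190.0734]
0.01 -0.011 wrist [318.2182 249.4049]
0.01 0 scene [275.6846 193.1382]
0.01 0 wrist [317.2256 233.4968]
0.01 0.011 scene [276.7627 196.2301]
0.01 0.011 wrist [316.1997 217.0549]
0.019 -0.011 scene [274.3089 188.2939]
0.019 -0.011 wrist [318.1749 255.8482]
0.019 0 scene [275.3825 191.3692]
0.019 0 wrist [317.1309 239.2399]
0.019 0.011 scene [276.4657 194.4718]
0.019 0.011 wrist [316.05   222.0454]
```

View pics/a3.png

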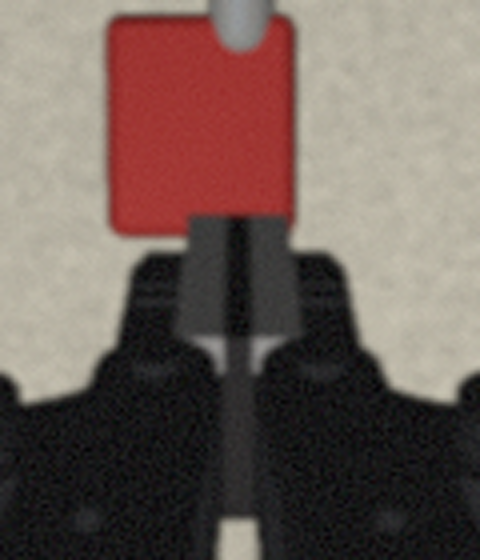

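View pics/t3.png

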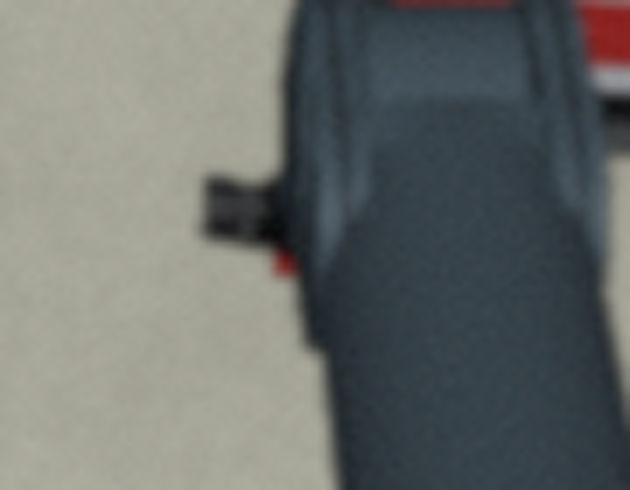

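The tip looks about 5 mm off the pad's centre line sideways, and its fore-and-aft position is unclear. The wrist camera also overhangs the lid side. I'll raise the tool and turn it 90° so the camera faces away from the hopper and looks across the pad.

```bash
python3 -m creep '[[-8,0,0,-0.06,0,0],[-18,-2,-1,-0.18,0,0],[-25,-4,-2,-0.32,0,0],[-25,-5,-3,-0.46,0,0],[-25,-5,-3,-0.60,0,0],[-25,-5,-3,-0.74,0,0],[-25,-5,-3,-0.88,0,0],[-25,-5,-3,-1.0,0,0]]'
python3 -m creep '[[0,0,0,-0.13,0,0],[0,0,0,-0.27,0,0],[0,0,0,-0.41,0,0],[0,0,0,-0.52,0,0],[6,0,0,-0.57,0,0],[12,0,0,-0.57,0,0],[15,0,0,-0.57,0,0]]'
python3 - <<'E'
from h import *
np.set_printoptions(precision=4,suppress=True)
for c in('wrist','scene'): cv2.imwrite(f'pics/{c}4.png',capture(c)[:,:,::-1])
i=camera_info('wrist')
o=get_obs();print(o['time'],o['position'],o['ee_rot'],o['wrist_force'],o['joint_pos'])
for X in (o['position'],np.array([.5255,-.091,.112])):
    x=i['R']@X+i['t'];print(x[:2]/x[2]*i['fx']+[i['cx'],i['cy']])
for s,ce,r in blobs(f'pics/wrist4.png','red'): print(s,ce)
b=cv2.imread('pics/scene4.png')[165:225,250:310];cv2.imwrite('pics/b4.png',cv2.resize(b,(400,400),interpolation=cv2.INTER_CUBIC))
E
```

```text
time: 4.2
position: [0.5237, -0.0909, 0.1484]
ee_rot: [[0.001, 0.813, -0.582], [-0.0, -0.582, -0.813], [-1.0, 0.001, -0.0]]
wrist_force: [0.1, 0.1, -0.8]
gripper_width: 0.002
time: 4.9
position: [0.5231, -0.0909, 0.1325]
ee_rot: [[-0.0, 0.998, -0.059], [-0.0, -0.059, -0.998], [-1.0, -0.0, 0.0]]
wrist_force: [-0.5, -0.5, 0.5]
gripper_width: 0.0
5.0 [ 0.5229 -0.0908  0.1324] [[-0.0008  0.9983 -0.058 ]
 [-0.     -0.058  -0.9983]
 [-1.     -0.0008  0.0001]] [0.8047 0.3498 0.7224] [ 30.035   27.6423 -32.0454 107.997   18.8423  49.6743 -14.7637]
[318.1392 225.2192]
[321.7774 215.4456]
[ 299  192   51   44 1947] [322.7894 212.4109]
[ 447  275   49   42 1494] [472.2644 291.2624]
```

View pics/wrist4.png

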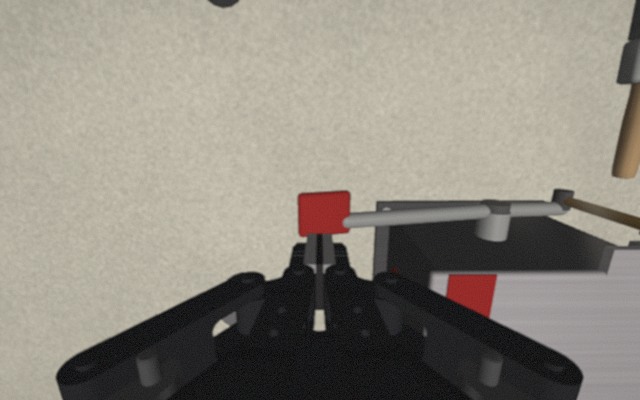

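View pics/b4.png

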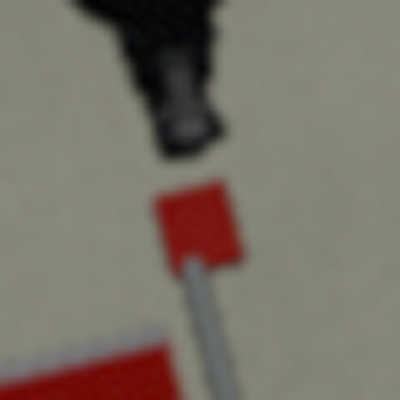

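The wrist picture now shows the pad at (323,212) and the fingertips at (320,236), so they are within about 3 mm along the lever. I'll descend until I feel contact.

```bash
python3 -m creep '[[4,0,0,0,0,0],[9,0,0,0,0,0],[13,0,0,0,0,0],[16,0,0,0,0,0],[18,0,0,0,0,0],[20,0,0,0,0,0],[22,0,0,0,0,0],[24,0,0,0,0,0]]'
```

```text
time: 5.8
position: [0.5233, -0.0908, 0.1087]
ee_rot: [[0.0, 0.998, -0.057], [-0.0, -0.057, -0.998], [-1.0, 0.0, 0.0]]
wrist_force: [0.1, 0.2, 0.2]
gripper_width: -0.002
```

```bash
python3 -m creep '[[2,0,0,0,0,0],[4,0,0,0,0,0],[6,0,0,0,0,0],[8,0,0,0,0,0],[8,0,0,0,0,0]]'
python3 - <<'E'
from h import *
for c in('wrist','scene'): cv2.imwrite(f'pics/{c}5.png',capture(c)[:,:,::-1])
a=cv2.imread('pics/wrist5.png')[150:290,240:400];b=cv2.imread('pics/scene5.png')[170:220,255:305]
cv2.imwrite('pics/ab5.png',np.hstack([cv2.resize(a,(400,350),interpolation=2),cv2.resize(b,(350,350),interpolation=2)]))
for s,ce,r in blobs(f'pics/scene5.png','red'): print(s,ce)
print(get_obs()['wrist_force'])
E
```

```text
time: 6.3
position: [0.523, -0.0907, 0.1005]
ee_rot: [[-0.001, 0.998, -0.057], [0.0, -0.057, -0.998], [-1.0, -0.001, -0.0]]
wrist_force: [-0.7, -0.4, 0.5]
gripper_width: 0.003
[456 164   8   6  38] [459.31578947 166.47368421]
[274 194  12  11  93] [279.61290323 199.16129032]
[218 217  59  22 493] [246.61866126 227.6673428 ]
[-0.03243046  0.38490821 -0.16389562]
```

View pics/ab5.png

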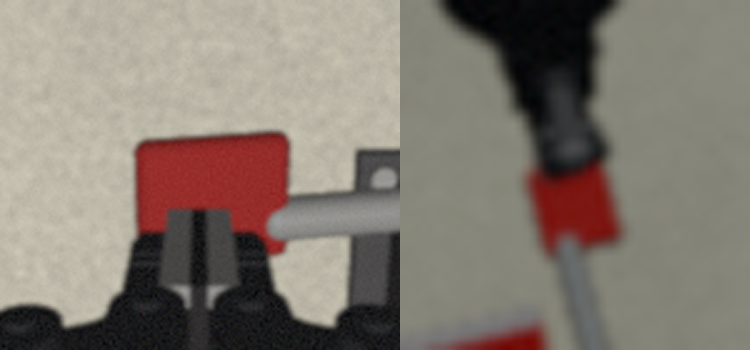

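Still no contact. Both pictures show the tips over the pad and above it, so I continue down gently.

```bash
python3 -m creep '[[2,0,0,0,0,0],[4,0,0,0,0,0],[6,0,0,0,0,0],[8,0,0,0,0,0],[8,0,0,0,0,0]]'
python3 - <<'E'
from h import *
for c in('wrist','scene'): cv2.imwrite(f'pics/{c}6.png',capture(c)[:,:,::-1])
a=cv2.imread('pics/wrist6.png')[150:290,240:400];b=cv2.imread('pics/scene6.png')[170:220,255:305]
cv2.imwrite('pics/ab6.png',np.hstack([cv2.resize(a,(400,350),interpolation=2),cv2.resize(b,(350,350),interpolation=2)]))
print(get_obs()['wrist_force'])
E
```

```text
time: 6.9
position: [0.5229, -0.0907, 0.0924]
ee_rot: [[-0.001, 0.998, -0.057], [0.0, -0.057, -0.998], [-1.0, -0.001, -0.0]]
wrist_force: [-0.4, 0.4, 0.1]
gripper_width: -0.003
[-0.05165611  0.21839972 -0.08160471]
```

View pics/ab6.png

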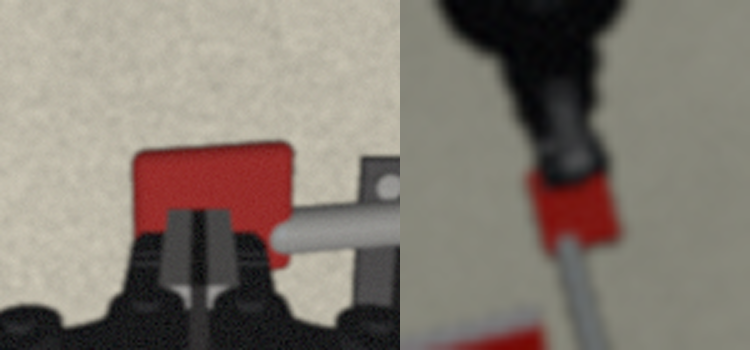

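```bash
python3 -m creep '[[2,0,0,0,0,0],[4,0,0,0,0,0],[6,0,0,0,0,0],[8,0,0,0,0,0],[8,0,0,0,0,0]]'
python3 - <<'E'
from h import *
for c in('wrist','scene'): cv2.imwrite(f'pics/{c}7.png',capture(c)[:,:,::-1])
a=cv2.imread('pics/wrist7.png')[150:290,240:400];b=cv2.imread('pics/scene7.png')[170:220,255:305]
cv2.imwrite('pics/ab7.png',np.hstack([cv2.resize(a,(400,350),interpolation=2),cv2.resize(b,(350,350),interpolation=2)]))
print(get_obs()['wrist_force'])
E
```

```text
time: 7.5
position: [0.523, -0.0907, 0.0844]
ee_rot: [[-0.001, 0.998, -0.057], [0.0, -0.057, -0.998], [-1.0, -0.001, -0.0]]
wrist_force: [-0.6, 0.2, 0.2]
gripper_width: -0.002
[-0.406334    0.62558635 -0.47055413]
```

View pics/ab7.png

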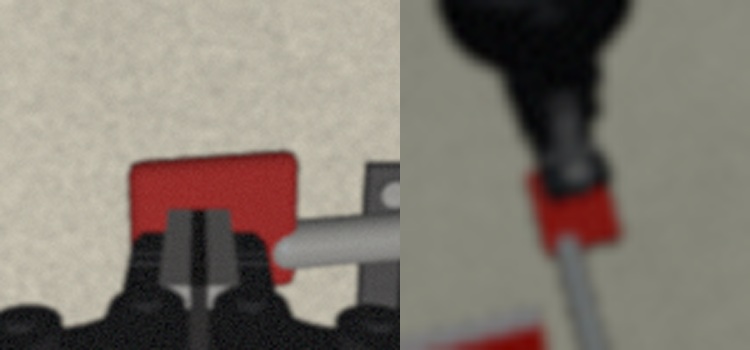

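```bash
python3 -m creep '[[2,0,0,0,0,0],[4,0,0,0,0,0],[6,0,0,0,0,0],[8,0,0,0,0,0],[8,0,0,0,0,0]]'
python3 - <<'E'
from h import *
for c in('wrist','scene'): cv2.imwrite(f'pics/{c}8.png',capture(c)[:,:,::-1])
a=cv2.imread('pics/wrist8.png')[150:290,240:400];b=cv2.imread('pics/scene8.png')[170:220,255:305]
cv2.imwrite('pics/ab8.png',np.hstack([cv2.resize(a,(400,350),interpolation=2),cv2.resize(b,(350,350),interpolation=2)]))
print(get_obs()['wrist_force'])
E
```

```text
time: 8.1
position: [0.5229, -0.0907, 0.0767]
ee_rot: [[-0.001, 0.998, -0.057], [-0.0, -0.057, -0.998], [-1.0, -0.001, 0.0]]
wrist_force: [-2.4, 0.0, 4.9]
gripper_width: -0.0
[-2.02791353 -0.18067283  5.03719983]
```

View pics/ab8.png

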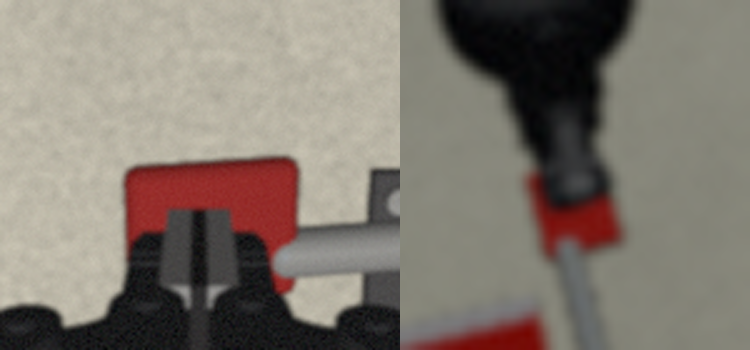

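Contact. The force reads Fz 5 N at TCP z = 0.077, so the real tips sit about 33 mm behind the reported TCP. Next I press down.

```bash
python3 -m creep '[[2,0,0,0,0,0],[5,0,0,0,0,0],[9,0,0,0,0,0],[13,0,0,0,0,0],[17,0,0,0,0,0],[21,0,0,0,0,0],[24,0,0,0,0,0],[26,0,0,0,0,0]]'
python3 - <<'E'
from h import *
for c in('wrist','scene'): cv2.imwrite(f'pics/{c}9.png',capture(c)[:,:,::-1])
a=cv2.imread('pics/wrist9.png')[150:290,240:400];b=cv2.imread('pics/scene9.png')[150:270,220:340]
cv2.imwrite('pics/ab9.png',np.hstack([cv2.resize(a,(400,350),interpolation=2),cv2.resize(b,(350,350),interpolation=2)]))
print(get_obs()['wrist_force'])
E
```

```text
time: 9.0
position: [0.5228, -0.0907, 0.0504]
ee_rot: [[-0.001, 0.998, -0.057], [-0.0, -0.057, -0.998], [-1.0, -0.001, 0.0]]
wrist_force: [-2.7, -0.2, 4.6]
gripper_width: 0.002
[-3.19126405  0.00856688  3.72431654]
```

View pics/ab9.png

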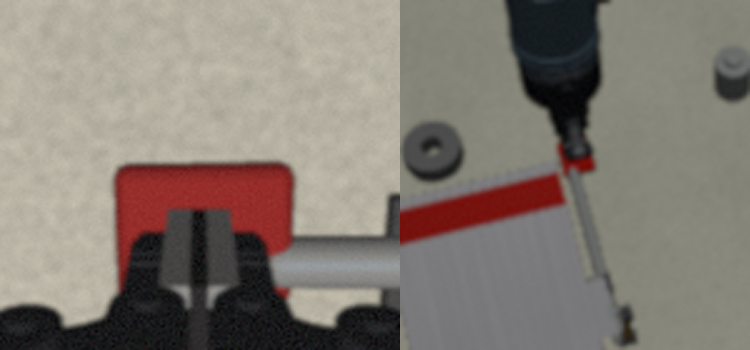

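The lid is rising and the tips are centred on the pad, so I continue.

```bash
python3 -m creep '[[3,0,0,0,0,0],[7,0,0,0,0,0],[11,0,0,0,0,0],[15,0,0,0,0,0],[19,0,0,0,0,0],[23,0,0,0,0,0],[26,0,0,0,0,0],[29,0,0,0,0,0]]'
```

```text
time: 9.9
position: [0.5243, -0.0907, 0.0218]
ee_rot: [[0.002, 0.998, -0.057], [0.0, -0.057, -0.998], [-1.0, 0.002, -0.0]]
wrist_force: [1.2, -0.3, 4.0]
gripper_width: 0.001
```

```bash
python3 -m creep '[[2,0,0,0,0,0],[4,0,0,0,0,0],[6,0,0,0,0,0],[8,0,0,0,0,0]]'
```

```text
time: 10.3
position: [0.5231, -0.0906, 0.0136]
ee_rot: [[-0.0, 0.998, -0.057], [0.0, -0.057, -0.998], [-1.0, -0.0, -0.0]]
wrist_force: [1.1, 0.5, 2.4]
gripper_width: 0.002
```

```bash
python3 -m creep '[[1,0,0,0,0,0],[2,0,0,0,0,0],[2,0,0,0,0,0]]'
python3 - <<'E'
from h import *
for c in('wrist','scene','top'): cv2.imwrite(f'pics/{c}10.png',capture(c)[:,:,::-1])
a=cv2.imread('pics/wrist10.png')[150:290,240:400];b=cv2.imread('pics/scene10.png')[150:290,200:340]
cv2.imwrite('pics/ab10.png',np.hstack([cv2.resize(a,(400,350),interpolation=2),cv2.resize(b,(350,350),interpolation=2)]))
print(get_obs()['wrist_force'])
E
```

```text
time: 10.6
position: [0.5231, -0.0907, 0.0124]
ee_rot: [[-0.0, 0.998, -0.057], [-0.0, -0.057, -0.998], [-1.0, -0.0, 0.001]]
wrist_force: [-1.5, 0.3, 12.2]
gripper_width: 0.002
[-0.50309343  0.84371251 12.59495531]
```

View pics/ab10.png

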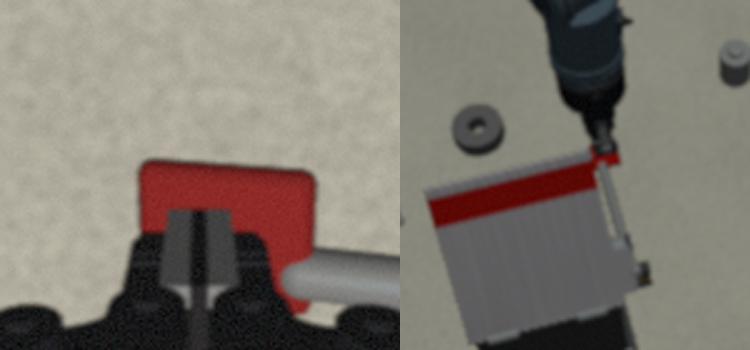

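View pics/top10.png

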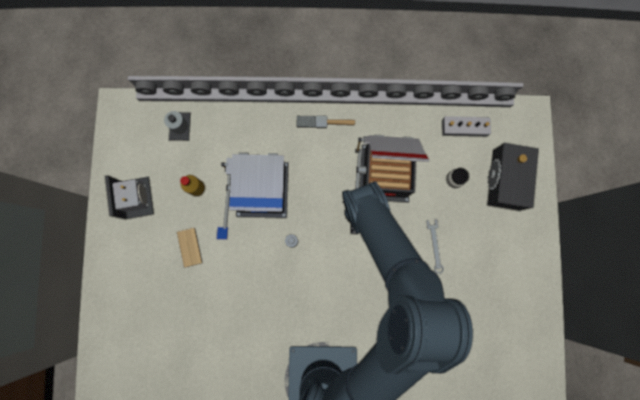

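The force has jumped to 12.6 N after about 66 mm of travel, so the lever is at its stop. The top view shows the dowels in the open red hopper at (390,175). I'll hold here, 1 mm deeper.

```bash
python3 -m creep '[[1,0,0,0,0,0],[1,0,0,0,0,0],[1,0,0,0,0,0],[1,0,0,0,0,0],[1,0,0,0,0,0],[1,0,0,0,0,0],[1,0,0,0,0,0],[1,0,0,0,0,0]]'; python3 -m creep '[[0,0,0,0,0,0],[0,0,0,0,0,0],[0,0,0,0,0,0],[0,0,0,0,0,0],[0,0,0,0,0,0],[0,0,0,0,0,0],[0,0,0,0,0,0],[0,0,0,0,0,0]]';python3 -m creep '[[0,0,0,0,0,0],[0,0,0,0,0,0],[0,0,0,0,0,0],[0,0,0,0,0,0],[0,0,0,0,0,0],[0,0,0,0,0,0],[0,0,0,0,0,0]]'
```

```text
time: 11.55
position: [0.5233, -0.0908, 0.0121]
ee_rot: [[0.0, 0.998, -0.057], [-0.001, -0.057, -0.998], [-1.0, 0.0, 0.001]]
wrist_force: [-3.9, 0.5, 20.8]
gripper_width: -0.005
time: 12.35
position: [0.5233, -0.0907, 0.0121]
ee_rot: [[0.0, 0.998, -0.057], [-0.001, -0.057, -0.998], [-1.0, 0.0, 0.001]]
wrist_force: [-3.6, 0.0, 19.2]
gripper_width: 0.001
time: 13.05
position: [0.5233, -0.0907, 0.0121]
ee_rot: [[-0.0, 0.998, -0.057], [-0.001, -0.057, -0.998], [-1.0, 0.0, 0.001]]
wrist_force: [-3.6, 1.2, 19.7]
gripper_width: -0.003
```

Held for over 2 s. Now I ease the lever up at about 20 mm/s.

```bash
python3 -m creep '[[-1,0,0,0,0,0],[-3,0,0,0,0,0],[-5,0,0,0,0,0],[-7,0,0,0,0,0],[-9,0,0,0,0,0],[-11,0,0,0,0,0],[-13,0,0,0,0,0],[-15,0,0,0,0,0]]'; python3 -m creep '[[-2,0,0,0,0,0],[-4,0,0,0,0,0],[-6,0,0,0,0,0],[-8,0,0,0,0,0],[-10,0,0,0,0,0],[-12,0,0,0,0,0],[-14,0,0,0,0,0],[-16,0,0,0,0,0]]'
```

```text
time: 13.85
position: [0.5228, -0.0909, 0.0258]
ee_rot: [[-0.001, 0.998, -0.057], [-0.0, -0.057, -0.998], [-1.0, -0.001, 0.0]]
wrist_force: [-2.0, 0.2, 2.6]
gripper_width: -0.002
time: 14.65
position: [0.5233, -0.0907, 0.042]
ee_rot: [[0.0, 0.998, -0.057], [-0.0, -0.057, -0.998], [-1.0, 0.0, 0.0]]
wrist_force: [-4.2, 0.6, 3.4]
gripper_width: 0.001
```

```bash
python3 -m creep '[[-2,0,0,0,0,0],[-4,0,0,0,0,0],[-6,0,0,0,0,0],[-8,0,0,0,0,0],[-10,0,0,0,0,0],[-12,0,0,0,0,0],[-14,0,0,0,0,0],[-16,0,0,0,0,0]]'; python3 - <<'E'
from h import *
for c in('wrist','scene'): cv2.imwrite(f'pics/{c}11.png',capture(c)[:,:,::-1])
a=cv2.imread('pics/wrist11.png')[150:290,240:400];b=cv2.imread('pics/scene11.png')[150:290,200:340]
cv2.imwrite('pics/ab11.png',np.hstack([cv2.resize(a,(400,350),interpolation=2),cv2.resize(b,(350,350),interpolation=2)]))
print(get_obs()['wrist_force'])
E
```

```text
time: 15.45
position: [0.5238, -0.0908, 0.0581]
ee_rot: [[0.001, 0.998, -0.057], [0.0, -0.057, -0.998], [-1.0, 0.001, -0.0]]
wrist_force: [-2.0, -0.1, 4.5]
gripper_width: -0.001
[-1.95115846 -0.5456061   4.9186403 ]
```

View pics/ab11.png

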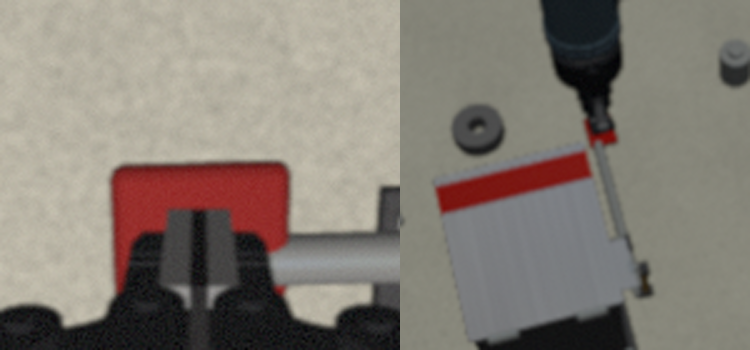

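The tips are still on the pad with 4.9 N on them, and the lid is coming down. About 21 mm remain.

```bash
python3 -m creep '[[-2,0,0,0,0,0],[-4,0,0,0,0,0],[-6,0,0,0,0,0],[-8,0,0,0,0,0],[-10,0,0,0,0,0],[-12,0,0,0,0,0],[-13,0,0,0,0,0],[-14,0,0,0,0,0]]'; python3 -m creep '[[-1,0,0,0,0,0],[-2,0,0,0,0,0],[-3,0,0,0,0,0],[-4,0,0,0,0,0],[-5,0,0,0,0,0],[-6,0,0,0,0,0],[-7,0,0,0,0,0],[-8,0,0,0,0,0]]';python3 -m creep '[[-1,0,0,0,0,0],[-2,0,0,0,0,0],[-3,0,0,0,0,0],[-4,0,0,0,0,0],[-5,0,0,0,0,0],[-6,0,0,0,0,0],[-7,0,0,0,0,0],[-8,0,0,0,0,0]]'
```

```text
time: 16.35
position: [0.5238, -0.0906, 0.0721]
ee_rot: [[0.001, 0.998, -0.057], [0.0, -0.057, -0.998], [-1.0, 0.001, -0.0]]
wrist_force: [3.6, -1.3, 3.5]
gripper_width: 0.0
time: 17.15
position: [0.5232, -0.0907, 0.0798]
ee_rot: [[-0.0, 0.998, -0.057], [0.0, -0.057, -0.998], [-1.0, -0.0, -0.0]]
wrist_force: [5.3, 0.2, 2.9]
gripper_width: 0.001
time: 17.95
position: [0.5231, -0.0907, 0.0878]
ee_rot: [[-0.0, 0.998, -0.057], [-0.0, -0.057, -0.998], [-1.0, -0.0, 0.0]]
wrist_force: [-0.1, 0.6, -1.0]
gripper_width: -0.001
```

The tips are off the pad. I move clear upwards and then back, and check.

```bash
python3 -m creep '[[-4,0,0,0,0,0],[-14,0,0,0,0,0],[-28,0,0,0,0,0],[-45,0,0,0,0,0],[-62,-6,0,0,0,0],[-80,-18,0,0,0,0],[-95,-32,0,0,0,0],[-105,-45,0,0,0,0]]';python3 -m creep '[[0,-10,0,0,0,0],[0,-20,0,0,0,0],[0,-25,0,0,0,0],[0,-25,0,0,0,0],[0,-25,0,0,0,0],[0,-25,0,0,0,0]]'; python3 - <<'E'
from h import *
np.set_printoptions(precision=4,suppress=True)
for c in('scene','top'):
  cv2.imwrite(f'pics/{c}12.png',capture(c)[:,:,::-1])
  for col in('red','blue'):
    for s,ce,r in blobs(f'pics/{c}12.png',col): print(c,col,s,ce.round(1))
a=cv2.imread('pics/scene12.png')[130:330,140:460];a0=cv2.imread('pics/scene0.png')[130:330,140:460]
cv2.imwrite('pics/cmp12.png',np.vstack([cv2.resize(x,None,fx=1.5,fy=1.5,interpolation=2) for x in(a0,a)]))
o=get_obs();print(o['time'],o['position'],o['wrist_force'],o['qd'])
E
```

```text
time: 18.75
position: [0.4786, -0.088, 0.195]
ee_rot: [[0.002, 0.998, -0.057], [-0.001, -0.057, -0.998], [-1.0, 0.002, 0.001]]
wrist_force: [0.8, -0.3, -0.3]
gripper_width: -0.002
time: 19.35
position: [0.4537, -0.0867, 0.1926]
ee_rot: [[-0.0, 0.998, -0.057], [0.0, -0.057, -0.998], [-1.0, -0.0, -0.0]]
wrist_force: [0.0, -0.1, -0.2]
gripper_width: -0.001
scene red [456 164   8   6  38] [459.3 166.5]
scene red [274 193  12  12 106] [279.5 198.5]
scene red [218 217  59  22 493] [246.6 227.7]
scene blue [394 140  12  11  86] [399.6 145.3]
scene blue [355 159  52  21 399] [380.4 168.9]
top red [181 177   8   8  51] [184.4 180.5]
top red [365 179  52  11 400] [390.9 183.9]
top blue [230 198  53   9 426] [255.8 202. ]
top blue [218 228   9  10  84] [221.9 232.7]
19.45 [ 0.4537 -0.0866  0.1926] [-0.5403 -0.475   0.0331] [ 0.0076 -0.1577 -0.0363  0.1356 -0.1192  0.064  -0.0562]
```

View pics/cmp12.png

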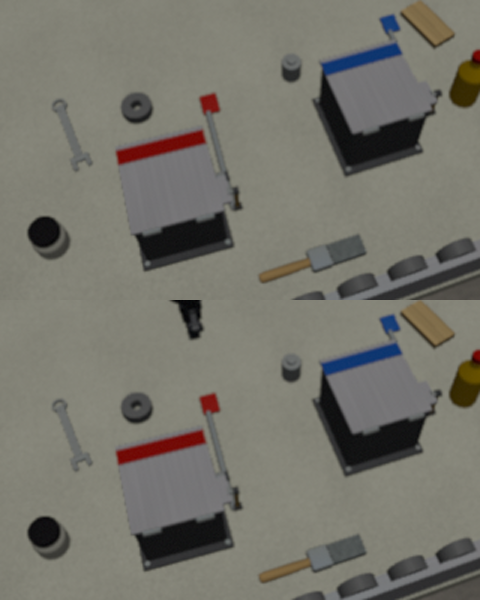

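View pics/top12.png

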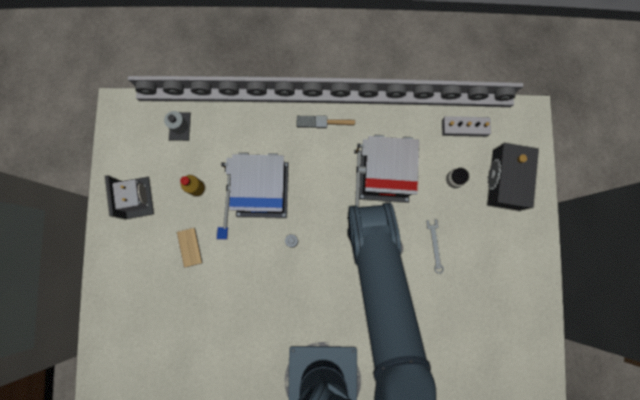

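The red pad, the stripe and the loose things are back at the same pixels as at the start. The lid is shut and the gripper is clear, so I hand in.

```bash
python3 -c "
from station import *
print(bot.sign_off())"
```

```text
the job is handed in; nothing more can be done
None
```

I opened the red hopper by its lever, held the lid fully open for about 2.4 s, let it close gently, and handed the job in at about 19.5 s. The sign-off gave no verdict.

- **Pressing:** I pushed the red pad down about 66 mm to its stop, where the force rose to about 20 N. The top camera showed the dowels in the open hopper.
- **Closing:** I eased the lever up at about 20 mm/s, slowing to 10 mm/s for the last stretch, with the fingertips on the pad until the lever was up. Then I moved clear, upwards and back.
- **Last checks:** In the scene picture the red pad and both stripes are within 0.1 pixel of where they started, and so is the blue pad, so both lids look shut and both levers up. The loose things look unmoved by eye in the scene and top pictures, though the arm hides the red pad and the grey wheel in the top one. The wrist force read under 1 N.
- **What disagreed:** The pad was touched only at a reported TCP height of about 0.078 m, not 0.112 m. The real fingertips therefore seem to sit about 33 mm behind the stated TCP, and I pressed by force and pictures instead. I also read the lid's closing speed only from my commanded motion, not directly.

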